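# Hold the coating-thickness probe on the copper sample

### The job

Wake the gauge with its green key, then zero it with its blue key, one key at a time and leaving the yellow key alone. Then lift the blue probe out of its rest and set its spring tip on the white spot of the sloping copper sample (not the aluminium one), with the probe square to the sample's face and pressed lightly, so that the spring tip is pushed in about half-way and not to its stop. Finish while still holding it pressed there in the gripper, with the bottle, beaker and jar left undisturbed.

Things in the scene. Friction and masses are not known exactly. Their poses are not given: they have to be found in the camera images.
- gauge: White bench gauge, a fixed box 130 (x) by 190 (y) by 50 mm high; origin at the centre of its underside, on the bench; z up. Its keys stand on top in a row along its y, 30 mm to the -x side of its centre, 52 mm apart: green at +y, blue in the middle, yellow at -y. A dark display covers the +x half of its top.
- key_green_top (a point): Centre of the top face of the green round key, 26 mm across, 72 mm above the bench when up; it is pressed straight down. It stands 10 mm proud of its black round housing (42 mm across) when up, 4 mm when fully down.
- key_green (a joint): Travel of the green key: 0 up, 0.006 m fully down. Springs back; it starts to move at 1.5 N and is fully down at 5 N. Press it most of the way down.
- key_blue_top (a point): Centre of the top face of the blue round key, same size and height as the green one.
- key_blue (a joint): Travel of the blue key, same as the green one.
- key_yellow (a joint): Travel of the yellow key, same as the green one; to be left alone.
- rest: Grey block, fixed, 70 by 70 by 80 mm high on a thin dark foot 90 by 90 mm, with an upright through hole 23 mm across in its middle, in which the probe stands upright. Origin at the centre of its underside, on the bench; z up.
- probe: Blue hand probe, 150 mm long, 130 to 220 g. Origin on its axis at the end of the spring tip when fully out; z runs from tip to cap; x, y square to the grip's flats. From the tip up: brass tip (7 mm across), steel nose (16 mm, z 14 to 60), black collar (34 mm, z 60 to 66) that sits on the rest, blue square grip 22 by 22 (z 66 to 140), cap to 150. In the rest z 0 is 20 mm up: raise over 60 mm.
- probe_grip (a point): Point to grasp on the probe's axis, 112 mm from the tip's end, on the 22 mm square blue grip; 132 mm above the bench while in the rest. Axes as probe.
- probe_tip (a point): The round end of the brass spring tip (moves in with it). Axes as probe.
- plunger (a joint): How far the spring tip is pushed into the probe: 0 fully out, 0.012 m at its stop. It starts to move at 1.5 N and takes 250 N per m more (3 N half-way, 4.5 N at the stop).
- copper_coupon: The copper sample, a plate 66 by 66 by 3 mm, fixed on a white sloping stand top 84 by 84 mm. Origin at the centre of its underside; z is its face's normal, tilted 20 degrees from vertical towards the stand's -x side; y is level. The stand's foot is 90 by 90 mm; the face lies about 63 mm above the bench.
- copper_spot (a point): Centre of the white spot (16 mm across, with a black ring 21 mm across round it) on the top face of the copper sample, 12 mm to +y of its middle. Axes as copper_coupon: z is the outward normal of the face. About 63 mm above the bench.
- alu_coupon: The aluminium sample, silver, otherwise the same plate on the same kind of stand with the same spot; the two stands may have changed places. The probe must not touch it.
- amber_bottle: Amber bottle, 54 mm across, 115 mm tall, loose; origin at the centre of its underside. Leave undisturbed.
- beaker: Glass beaker, 70 mm across, 85 mm tall, loose; origin at the centre of its underside. Leave undisturbed.
- jar: White jar with red cap, 60 mm across, 65 mm tall, loose; origin at the centre of its underside. Leave undisturbed.
Things that resemble listed ones, but are neither listed nor needed, are in the scene too. Leave any red look-alike of the amber_bottle alone.

How it is judged:
By the outcome, as a careful person would: the job done as asked, in the order asked, and still so for the second after the job is handed in, while the arm keeps its last pose, push and grip.
It also fails if it takes over 58 s, if anything falls off the work surface, if the arm or the gripper's body presses on something with over 40 N, if the wrist force passes 120 N, or if a joint passes its speed limit or range.

### The arm

A 7-joint arm with a two-finger parallel gripper is mounted at the origin on the work surface. World frame = base frame: x ahead of the robot, y to its left, z up, the work surface at z = 0. Lengths are in m, angles in rad, forces in N, time in s.
With the tool pointing down it reaches from about 0.4 to 0.85 m from the base axis. Payload 10.4 kg.
Tool frame: the origin (TCP) lies midway between the tips of the shut fingers; the grasp point (between the pads) lies 19 mm behind it (r.tcp_to_grasp is the z of the grasp point in the tool frame, in m); z points along the fingers, x is the direction in which the jaws open and shut, and the axes are right-handed (so a half turn about z gives the same grasp; the last joint's range is limited). The gripper opens to 87 mm and grips with 3 to 60 N. Pads are 19 mm wide; open, the fingers measure 117 mm over their backs; the gripper's body (75 mm by 190 mm) begins 51 mm behind the grasp point.
Start: joints at [-1.194, 0.332, -0.065, 1.46, 0.022, 1.35, -0.088], TCP at [0.243, 0.576, 0.223] pointing down, gripper open.
Joint ranges: [-2.6, 2.6], [-0.5, 2.12], [-1.47, 1.34], [0.16, 2.42], [-1.27, 4.41], [0.06, 2.06], [-2.6, 2.6]. Speed limits (rad/s): [2.22, 2.22, 2.79, 2.79, 3.14, 3.14, 3.14].

### API

Orientations are given as a unit quaternion [x, y, z, w].
In Python, from bench import r, camera, close_job gives the robot as it stands. The module is installed in compiled form; this text tells all that it offers.
- The arm moves only by the shell command python3 -m crank 'ROWS' [FORCE]. ROWS is JSON, a list of rows, each an object of numbers: "x", "y", "z": the shift along the tool's x, y, z scaled (see below); "ax", "ay", "az": the turn, a rotation vector about the tool's x, y, z scaled (see below); "claw": the closure, from -1 (fully open) to 1 (shut), so that 0 is half open. A call has exactly 5 rows; each row is the pose to reach, as a shift and turn from the pose commanded when the call began, along the tool's axes at that moment; what a row does not reach only later rows make up. The controller multiplies each number of a shift by 1 m and each number of a turn by 2 rad. A row lasts 1/12 s, in which the tool goes at most 41.7 mm and 7.16 degrees, less where a joint would pass 70% of its speed; a pose out of reach is approached as far as the arm can. A call with a number of a shift or a turn outside -1 to 1 is refused whole. A call with a gripper value outside its range is refused whole. The fingers move at their own pace and stop on an object; FORCE is the grip in N (left out, the last holds). Time passes only in rows, so rows that repeat a pose let the fingers close, or fill a call up. It gives the time, the measured TCP pose, the force and the opening at its end, in the units of the state.
- r.read_state(): the state, without advancing time (a new reading comes with each control period).
- camera(name): name is "side" or "top" or "wrist"; returns a dict with "color" (384x512x3 uint8, blue, green, red), "fx", "fy", "cx", "cy" (pixels), "eye" and "orientation" of the camera in the world. Camera axes: x right, y down, z forward; pixel columns grow to the right and rows downward; lengths in m; the calibration is good to about 2 mm. A picture is of the moment at which its call begins. There is no depth.
- close_job(): hands the job in, once; it reports no verdict.
The state is a dict: "time": time; "joint_positions": joint angles; "joint_vel": joint speeds; "joint_torque": joint torques, N m; "ee_pos": TCP position; "eef_rot": TCP orientation; "ft_force": force on the tool from outside, world axes, zero at the start; "torque": the same for the moment, N m; "width": finger opening in m.
Only numpy, scipy, OpenCV 4.12 (cv2) and the standard library are available. Lean on these libraries where they do the work, as an engineer would, in place of code of your own. Each camera call takes 0.05 s, during which the arm holds its last target. There are 200 camera calls.

## Working session

There is one attempt and no reset: what is moved stays moved. The work goes in short steps, Python scripts to look and compute and a shell command to move; the robot and the scene stay as the last step left them, time stands still between calls to the robot, and variables do not carry over. Pictures are saved under pics/ and viewed, about 8 in all and at most 12, crops included, and the job is handed in when it is done.

```bash
mkdir -p pics; python3 - <<'E'
from bench import r,camera
import cv2
print(r.read_state(), r.tcp_to_grasp)
for n in("top","side"):
    c=camera(n); cv2.imwrite(f"pics/{n}0.png",c["color"]); print(n,{k:v for k,v in c.items() if k!="color"})
E
```

```text
{'time': 0.0, 'joint_positions': array([-1.19361046,  0.33284699, -0.06471287,  1.46095633,  0.02156773,
        1.34990592, -0.08851806]), 'joint_vel': array([ 1.82172341e-04,  1.64998277e-04, -5.23063297e-04, -3.75656062e-04,
       -6.88102035e-04, -8.03862418e-05,  8.03202965e-04]), 'joint_torque': array([-9.81331505e-04, -6.23242307e+01,  2.39373866e-02, -3.89900851e+01,
       -6.15647575e-02,  3.94124107e-02,  9.54623056e-05]), 'ee_pos': array([0.24309721, 0.57535354, 0.22176233]), 'eef_rot': array([ 8.33430482e-01,  5.52623856e-01, -5.83885733e-04,  4.06332201e-04]), 'ft_force': array([ 0.63710705, -1.30822078,  0.69313517]), 'torque': array([-0.03031202,  0.02368467,  0.02263569]), 'width': 0.08677833118788565} -0.0187
top {'fx': 493.19793369760583, 'fy': 493.19793369760583, 'cx': 246.3546844292522, 'cy': 190.92295688565576, 'eye': array([ 0.49927645, -0.02807992,  1.2142749 ]), 'orientation': array([-0.69824478,  0.71432693, -0.0259341 ,  0.03897029])}
side {'fx': 349.40259687921974, 'fy': 349.40259687921974, 'cx': 257.34495043336983, 'cy': 192.94268332110303, 'eye': array([ 0.24892914, -0.70562862,  0.62260062]), 'orientation': array([ 0.85111553, -0.23880336,  0.11435187, -0.45331994])}
```

View pics/top0.png

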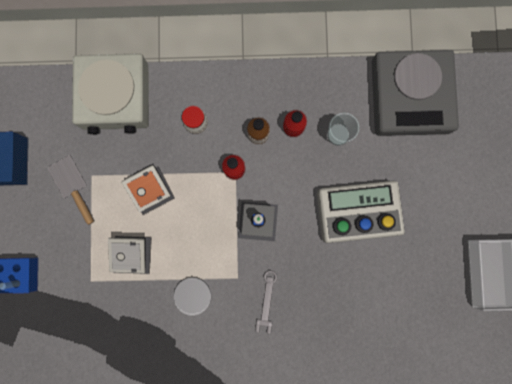

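View pics/side0.png

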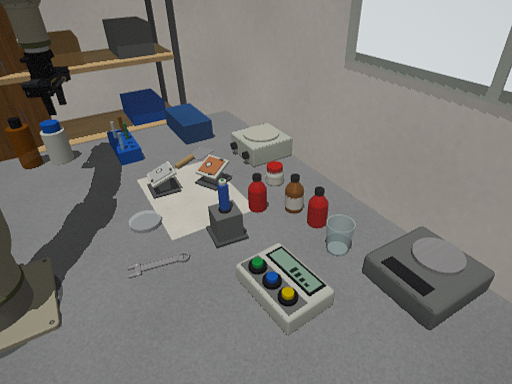

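```bash
cat > h.py <<'E'
import numpy as np, cv2
from scipy.spatial.transform import Rotation as R
from bench import r,camera
def ray(c,u,v):
    d=R.from_quat(c["orientation"]).apply([(u-c["cx"])/c["fx"],(v-c["cy"])/c["fy"],1]); return c["eye"],d
def pix2(c,u,v,z):
    e,d=ray(c,u,v); return e+d*(z-e[2])/d[2]
def proj(c,p):
    q=R.from_quat(c["orientation"]).inv().apply(np.array(p)-c["eye"]); return c["fx"]*q[...,0]/q[...,2]+c["cx"],c["fy"]*q[...,1]/q[...,2]+c["cy"]
def blobs(img,lo,hi,box,amin=15):
    x0,y0,x1,y1=box; m=cv2.inRange(cv2.cvtColor(img,cv2.COLOR_BGR2HSV)[y0:y1,x0:x1],lo,hi)
    n,_,s,ce=cv2.connectedComponentsWithStats(m)
    return [(int(s[i,4]),ce[i]+[x0,y0]) for i in range(1,n) if s[i,4]>=amin]
def to_tool(tgt,rotvec=None,s=None):
    "target TCP position -> shift in tool axes"
    s=s or r.read_state(); T=R.from_quat(s["eef_rot"]); return T.inv().apply(np.array(tgt)-s["ee_pos"])
E
python3 - <<'E'
from h import *
c=camera("top"); im=c["color"]
g=blobs(im,(45,80,40),(85,255,255),(325,210,355,245)); b=blobs(im,(100,80,40),(130,255,255),(350,210,380,240)); y=blobs(im,(20,80,80),(35,255,255),(375,205,405,240))
for n,l in zip("gby",(g,b,y)):
    for a,p in l: print(n,a,p,pix2(c,*p,.072))
print("probe cap",pix2(c,258,219,.17),"spot",pix2(c,141,191.5,.063))
a=cv2.resize(im[150:290,95:295],None,fx=4,fy=4,interpolation=cv2.INTER_CUBIC); cv2.imwrite("pics/crop1.png",a)
E
```

```text
g 117 [342.52136752 225.79487179] [ 0.51885145 -0.22779263  0.072     ]
b 129 [364.95348837 223.48062016] [ 0.52301583 -0.27943258  0.072     ]
y 118 [387.58474576 221.34745763] [ 0.52675057 -0.33146137  0.072     ]
probe cap [ 0.53546768 -0.03317941  0.17      ] spot [0.61004087 0.24003578 0.063     ]
```

View pics/crop1.png

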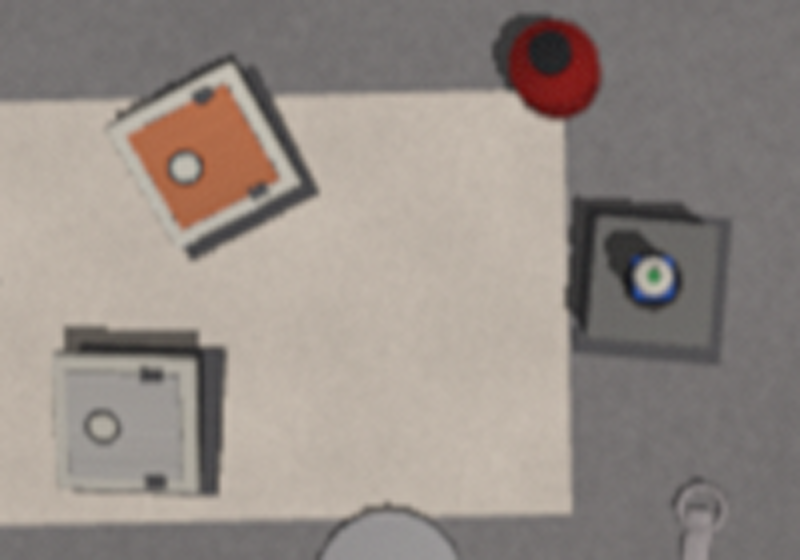

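The top image shows the gauge at (361,212) with green, blue and yellow keys at (343,226), (365,223) and (388,221). The probe is at (258,219), and the copper sample is upper left with its spot at (141,191). The crop gives the copper stand a yaw of about +28°, with the spot on its +y side. I'm moving towards the keys now.

```bash
python3 -m crank '[{"x":-0.028,"y":0.031,"az":0.06,"claw":1},{"x":-0.055,"y":0.062,"az":0.12,"claw":1},{"x":-0.083,"y":0.093,"az":0.18,"claw":1},{"x":-0.111,"y":0.124,"az":0.24,"claw":1},{"x":-0.139,"y":0.155,"az":0.3,"claw":1}]' 20
python3 -m crank '[{"x":-0.005,"y":0.041,"az":0.057,"claw":1},{"x":-0.011,"y":0.082,"az":0.114,"claw":1},{"x":-0.016,"y":0.123,"az":0.171,"claw":1},{"x":-0.022,"y":0.164,"az":0.228,"claw":1},{"x":-0.027,"y":0.205,"az":0.285,"claw":1}]'
python3 -m crank '[{"x":0.009,"y":0.04,"claw":1},{"x":0.018,"y":0.08,"claw":1},{"x":0.027,"y":0.12,"claw":1},{"x":0.036,"y":0.16,"claw":1},{"x":0.045,"y":0.2,"claw":1}]'
python3 - <<'E'
from h import *
s=r.read_state(); print(s["ee_pos"],R.from_quat(s["eef_rot"]).as_matrix().round(3),s["joint_positions"].round(2)); print(to_tool([.519,-.228,.11]))
E
```

```text
[0.24317757 0.57545494 0.22194449] [[ 0.389  0.921 -0.   ]
 [ 0.921 -0.389 -0.001]
 [-0.001  0.    -1.   ]] [-1.19  0.33 -0.06  1.46  0.02  1.35 -0.09]
[-0.63260652  0.56680764  0.11263888]schema error: expected keys x, y, z, ax, ay, az, claw
schema error: expected keys x, y, z, ax, ay, az, claw
schema error: expected keys x, y, z, ax, ay, az, claw
```

```bash
python3 -m crank '[{"x":-0.028,"y":0.031,"z":0,"ax":0,"ay":0,"az":0.06,"claw":1},{"x":-0.055,"y":0.062,"z":0,"ax":0,"ay":0,"az":0.12,"claw":1},{"x":-0.083,"y":0.093,"z":0,"ax":0,"ay":0,"az":0.18,"claw":1},{"x":-0.111,"y":0.124,"z":0,"ax":0,"ay":0,"az":0.24,"claw":1},{"x":-0.139,"y":0.155,"z":0,"ax":0,"ay":0,"az":0.3,"claw":1}]' 20
python3 -m crank '[{"x":-0.005,"y":0.041,"z":0,"ax":0,"ay":0,"az":0.057,"claw":1},{"x":-0.011,"y":0.082,"z":0,"ax":0,"ay":0,"az":0.114,"claw":1},{"x":-0.016,"y":0.123,"z":0,"ax":0,"ay":0,"az":0.171,"claw":1},{"x":-0.022,"y":0.164,"z":0,"ax":0,"ay":0,"az":0.228,"claw":1},{"x":-0.027,"y":0.205,"z":0,"ax":0,"ay":0,"az":0.285,"claw":1}]'
python3 -m crank '[{"x":0.009,"y":0.04,"z":0,"ax":0,"ay":0,"az":0,"claw":1},{"x":0.018,"y":0.08,"z":0,"ax":0,"ay":0,"az":0,"claw":1},{"x":0.027,"y":0.12,"z":0,"ax":0,"ay":0,"az":0,"claw":1},{"x":0.036,"y":0.16,"z":0,"ax":0,"ay":0,"az":0,"claw":1},{"x":0.045,"y":0.2,"z":0,"ax":0,"ay":0,"az":0,"claw":1}]'
python3 - <<'E'
from h import *
s=r.read_state(); print(s["ee_pos"],R.from_quat(s["eef_rot"]).as_matrix().round(3),s["joint_positions"].round(2)); print(to_tool([.519,-.228,.11]))
E
```

```text
time: 0.57
ee_pos: [0.3322, 0.3856, 0.2223]
eef_rot: [0.96, 0.279, -0.0, -0.0]
ft_force: [1.0, 0.2, 0.3]
width: 0.0613
time: 0.98
ee_pos: [0.4201, 0.1985, 0.2226]
eef_rot: [1.0, -0.002, -0.0, -0.0]
ft_force: [1.3, -0.1, 0.6]
width: 0.0284
time: 1.4
ee_pos: [0.465, -0.0015, 0.2226]
eef_rot: [1.0, 0.001, 0.0, -0.0]
ft_force: [1.3, 0.5, -0.1]
width: 0.0015
[ 0.46495601 -0.00146056  0.22261874] [[ 1.     0.001  0.   ]
 [ 0.001 -1.     0.001]
 [ 0.    -0.001 -1.   ]] [-0.63 -0.05  0.52  1.89  0.03  1.3  -0.11]
[0.05377724 0.22665169 0.11252054]
```

```bash
python3 -m crank '[{"x":0.011,"y":0.04,"z":0,"ax":0,"ay":0,"az":0,"claw":1},{"x":0.022,"y":0.08,"z":0,"ax":0,"ay":0,"az":0,"claw":1},{"x":0.033,"y":0.12,"z":0,"ax":0,"ay":0,"az":0,"claw":1},{"x":0.044,"y":0.16,"z":0,"ax":0,"ay":0,"az":0,"claw":1},{"x":0.054,"y":0.199,"z":0.01,"ax":0,"ay":0,"az":0,"claw":1}]'
python3 -m crank '[{"x":0,"y":0.027,"z":0.02,"ax":0,"ay":0,"az":0,"claw":1},{"x":0,"y":0.027,"z":0.04,"ax":0,"ay":0,"az":0,"claw":1},{"x":0,"y":0.027,"z":0.06,"ax":0,"ay":0,"az":0,"claw":1},{"x":0,"y":0.027,"z":0.08,"ax":0,"ay":0,"az":0,"claw":1},{"x":0,"y":0.027,"z":0.08,"ax":0,"ay":0,"az":0,"claw":1}]'
python3 - <<'E'
from h import *
s=r.read_state(); print(s["ee_pos"])
c=camera("wrist"); cv2.imwrite("pics/w1.png",c["color"]); print(c["eye"],R.from_quat(c["orientation"]).as_matrix().round(3),c["fx"])
E
```

```text
time: 1.82
ee_pos: [0.5204, -0.2006, 0.2141]
eef_rot: [1.0, 0.001, 0.002, 0.0]
ft_force: [-0.1, -0.3, 0.1]
width: 0.0005
time: 2.23
ee_pos: [0.5171, -0.2245, 0.1288]
eef_rot: [1.0, 0.0, -0.003, -0.001]
ft_force: [-0.7, -0.1, 0.0]
width: 0.0002
[ 0.51714394 -0.22451987  0.12879217]
[ 0.51757207 -0.14681759  0.29103878] [[ 1.     0.002 -0.005]
 [ 0.001 -0.959 -0.282]
 [-0.005  0.282 -0.959]] 299.5856867296466
```

View pics/w1.png

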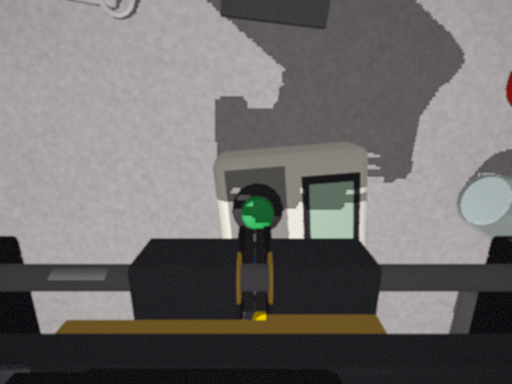

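The wrist view shows the green key at (258,213), with the shut fingertips just in front of it.

```bash
python3 - <<'E'
from h import *
c=camera("wrist")
for a,p in blobs(c["color"],(45,80,40),(85,255,255),(230,180,290,240)): q=pix2(c,*p,.072);print(a,p,q,to_tool([q[0],q[1],.078]), to_tool([.5189,-.2278,.078]),r.read_state()["ee_pos"])
E
```

```text
933 [255.87459807 211.42122186] [ 0.51877813 -0.22605337  0.072     ] [-0.0001541   0.00082606  0.05455155] [-3.38960332e-05  2.57280918e-03  5.45512213e-02] [ 0.51899944 -0.22523269  0.1325514 ]
```

```bash
python3 -m crank '[{"x":0,"y":0.002,"z":0.02,"ax":0,"ay":0,"az":0,"claw":1},{"x":0,"y":0.002,"z":0.035,"ax":0,"ay":0,"az":0,"claw":1},{"x":0,"y":0.002,"z":0.049,"ax":0,"ay":0,"az":0,"claw":1},{"x":0,"y":0.002,"z":0.054,"ax":0,"ay":0,"az":0,"claw":1},{"x":0,"y":0.002,"z":0.054,"ax":0,"ay":0,"az":0,"claw":1}]'
python3 -m crank '[{"x":0,"y":0,"z":0.002,"ax":0,"ay":0,"az":0,"claw":1},{"x":0,"y":0,"z":0.004,"ax":0,"ay":0,"az":0,"claw":1},{"x":0,"y":0,"z":0.006,"ax":0,"ay":0,"az":0,"claw":1},{"x":0,"y":0,"z":0.008,"ax":0,"ay":0,"az":0,"claw":1},{"x":0,"y":0,"z":0.008,"ax":0,"ay":0,"az":0,"claw":1}]'
python3 -m crank '[{"x":0,"y":0,"z":0.001,"ax":0,"ay":0,"az":0,"claw":1},{"x":0,"y":0,"z":0.002,"ax":0,"ay":0,"az":0,"claw":1},{"x":0,"y":0,"z":0.003,"ax":0,"ay":0,"az":0,"claw":1},{"x":0,"y":0,"z":0.003,"ax":0,"ay":0,"az":0,"claw":1},{"x":0,"y":0,"z":0.003,"ax":0,"ay":0,"az":0,"claw":1}]'
```

```text
time: 2.75
ee_pos: [0.5194, -0.2271, 0.0788]
eef_rot: [1.0, 0.001, -0.0, -0.0]
ft_force: [-0.2, 0.6, -0.3]
width: 0.0006
time: 3.17
ee_pos: [0.5198, -0.2274, 0.0708]
eef_rot: [1.0, 0.001, 0.001, 0.0]
ft_force: [1.4, 0.7, 1.5]
width: 0.0006
time: 3.58
ee_pos: [0.5198, -0.2274, 0.0678]
eef_rot: [1.0, 0.001, 0.0, 0.0]
ft_force: [1.5, -0.1, 4.3]
width: 0.0005
```

```bash
python3 -m crank '[{"x":0,"y":0,"z":0.0005,"ax":0,"ay":0,"az":0,"claw":1},{"x":0,"y":0,"z":0.001,"ax":0,"ay":0,"az":0,"claw":1},{"x":0,"y":0,"z":0.0015,"ax":0,"ay":0,"az":0,"claw":1},{"x":0,"y":0,"z":0.0015,"ax":0,"ay":0,"az":0,"claw":1},{"x":0,"y":0,"z":0.0015,"ax":0,"ay":0,"az":0,"claw":1}]'
python3 - <<'E'
from h import *
c=camera("side"); i=c["color"][220:330,220:350]; cv2.imwrite("pics/s1.png",cv2.resize(i,None,fx=4,fy=4))
E
```

```text
time: 4.0
ee_pos: [0.5198, -0.2274, 0.0665]
eef_rot: [1.0, 0.001, 0.0, -0.0]
ft_force: [1.6, 0.1, 6.8]
width: 0.0007
```

View pics/s1.png

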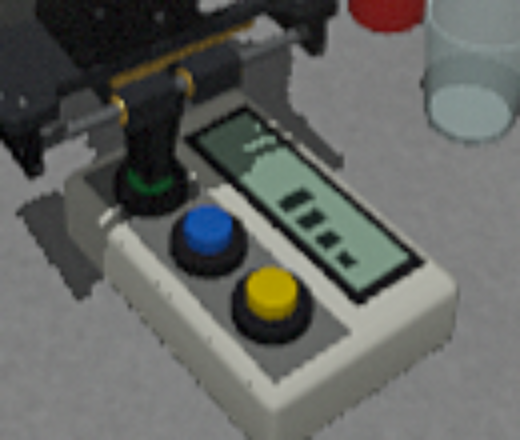

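The side crop shows the green key pushed down under the fingers at 6.8 N, with blue and yellow still up. Next is the blue key.

```bash
python3 -m crank '[{"x":0,"y":0,"z":-0.02,"ax":0,"ay":0,"az":0,"claw":1},{"x":0,"y":0,"z":-0.032,"ax":0,"ay":0,"az":0,"claw":1},{"x":0.003,"y":0.03,"z":-0.032,"ax":0,"ay":0,"az":0,"claw":1},{"x":0.003,"y":0.052,"z":-0.032,"ax":0,"ay":0,"az":0,"claw":1},{"x":0.003,"y":0.052,"z":-0.032,"ax":0,"ay":0,"az":0,"claw":1}]'
python3 -m crank '[{"x":0,"y":0,"z":0.01,"ax":0,"ay":0,"az":0,"claw":1},{"x":0,"y":0,"z":0.018,"ax":0,"ay":0,"az":0,"claw":1},{"x":0,"y":0,"z":0.022,"ax":0,"ay":0,"az":0,"claw":1},{"x":0,"y":0,"z":0.026,"ax":0,"ay":0,"az":0,"claw":1},{"x":0,"y":0,"z":0.027,"ax":0,"ay":0,"az":0,"claw":1}]'
python3 -m crank '[{"x":0,"y":0,"z":0.001,"ax":0,"ay":0,"az":0,"claw":1},{"x":0,"y":0,"z":0.0025,"ax":0,"ay":0,"az":0,"claw":1},{"x":0,"y":0,"z":0.004,"ax":0,"ay":0,"az":0,"claw":1},{"x":0,"y":0,"z":0.005,"ax":0,"ay":0,"az":0,"claw":1},{"x":0,"y":0,"z":0.005,"ax":0,"ay":0,"az":0,"claw":1}]'
```

```text
time: 4.47
ee_pos: [0.5207, -0.284, 0.0984]
eef_rot: [1.0, -0.002, -0.0, 0.001]
ft_force: [-0.6, -0.9, 0.5]
width: 0.0005
time: 4.88
ee_pos: [0.5221, -0.2781, 0.07]
eef_rot: [1.0, 0.001, -0.001, -0.001]
ft_force: [-1.4, 1.8, 2.9]
width: 0.0004
time: 5.3
ee_pos: [0.5226, -0.279, 0.0665]
eef_rot: [1.0, 0.001, 0.0, -0.0]
ft_force: [-2.2, 3.1, 6.9]
width: 0.0004
```

```bash
python3 -m crank '[{"x":0,"y":0,"z":-0.035,"ax":0,"ay":0,"az":0,"claw":1},{"x":0,"y":0,"z":-0.07,"ax":0,"ay":0,"az":0,"claw":1},{"x":0,"y":0,"z":-0.105,"ax":0,"ay":0,"az":0,"claw":0.5},{"x":0,"y":0,"z":-0.14,"ax":0,"ay":0,"az":0,"claw":0},{"x":0,"y":-0.02,"z":-0.165,"ax":0,"ay":0,"az":0,"claw":-0.5}]'
python3 -m crank '[{"x":0.002,"y":-0.04,"z":0,"ax":0,"ay":0,"az":0,"claw":-0.5},{"x":0.005,"y":-0.08,"z":0,"ax":0,"ay":0,"az":0,"claw":-0.5},{"x":0.008,"y":-0.12,"z":0,"ax":0,"ay":0,"az":0,"claw":-0.5},{"x":0.011,"y":-0.16,"z":0,"ax":0,"ay":0,"az":0,"claw":-0.5},{"x":0.013,"y":-0.19,"z":0,"ax":0,"ay":0,"az":0,"claw":-0.5}]'
python3 -m crank '[{"x":0,"y":-0.02,"z":0,"ax":0,"ay":0,"az":0,"claw":-0.5},{"x":0,"y":-0.033,"z":0,"ax":0,"ay":0,"az":0,"claw":-0.5},{"x":0,"y":-0.036,"z":0,"ax":0,"ay":0,"az":0,"claw":-0.5},{"x":0,"y":-0.036,"z":0,"ax":0,"ay":0,"az":0,"claw":-0.5},{"x":0,"y":-0.036,"z":0,"ax":0,"ay":0,"az":0,"claw":-0.5}]'
python3 - <<'E'
from h import *
print(r.read_state()["ee_pos"]); c=camera("wrist"); cv2.imwrite("pics/w2.png",c["color"])
print("pred cap",proj(c,[.5355,-.0332,.17]))
E
```

```text
time: 5.72
ee_pos: [0.5217, -0.2636, 0.2344]
eef_rot: [1.0, -0.002, 0.001, 0.002]
ft_force: [1.8, 0.1, -0.6]
width: 0.0129
time: 6.13
ee_pos: [0.5353, -0.0658, 0.2311]
eef_rot: [1.0, 0.002, 0.0, -0.0]
ft_force: [1.6, -0.0, -0.4]
width: 0.046
time: 6.55
ee_pos: [0.5351, -0.0346, 0.2311]
eef_rot: [1.0, -0.0, 0.0, 0.0]
ft_force: [0.6, 0.5, 0.7]
width: 0.0647
[ 0.5351483  -0.03458948  0.23106469]
pred cap (np.float64(255.08414703980458), np.float64(207.32671095682537))
```

View pics/w2.png

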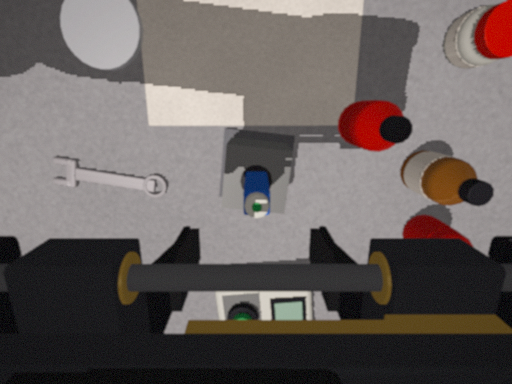

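The probe cap is at (257,207), within 2 px of the prediction. I'll check the grip's yaw in a crop.

```bash
python3 - <<'E'
from h import *
im=cv2.imread("pics/w2.png")[120:230,200:320]; cv2.imwrite("pics/w2c.png",cv2.resize(im,None,fx=5,fy=5,interpolation=cv2.INTER_CUBIC))
E
```

```text
(no output)
```

View pics/w2c.png

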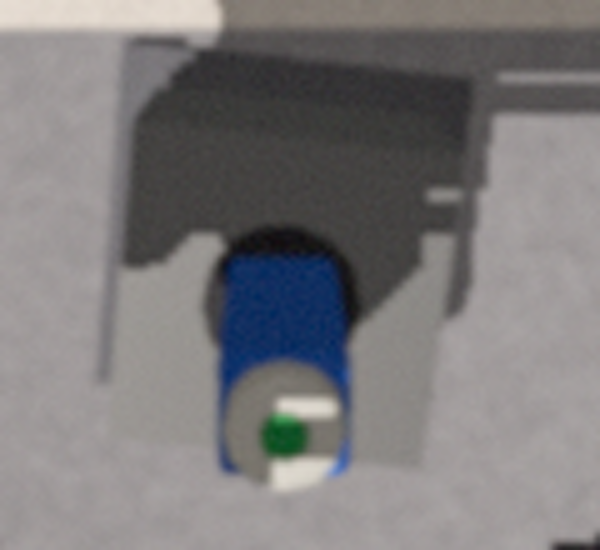

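```bash
python3 -m crank '[{"x":0.001,"y":-0.002,"z":0.025,"ax":0,"ay":0,"az":0.013,"claw":-0.5},{"x":0.001,"y":-0.002,"z":0.055,"ax":0,"ay":0,"az":0.013,"claw":-0.5},{"x":0.001,"y":-0.002,"z":0.085,"ax":0,"ay":0,"az":0.013,"claw":-0.5},{"x":0.001,"y":-0.002,"z":0.11,"ax":0,"ay":0,"az":0.013,"claw":-0.5},{"x":0.001,"y":-0.002,"z":0.118,"ax":0,"ay":0,"az":0.013,"claw":-0.5}]'
python3 -m crank '[{"x":0,"y":0,"z":0,"ax":0,"ay":0,"az":0,"claw":-0.2},{"x":0,"y":0,"z":0,"ax":0,"ay":0,"az":0,"claw":0.2},{"x":0,"y":0,"z":0,"ax":0,"ay":0,"az":0,"claw":0.5},{"x":0,"y":0,"z":0,"ax":0,"ay":0,"az":0,"claw":0.7},{"x":0,"y":0,"z":0,"ax":0,"ay":0,"az":0,"claw":1}]' 30
python3 -m crank '[{"x":0,"y":0,"z":0,"ax":0,"ay":0,"az":0,"claw":1},{"x":0,"y":0,"z":0,"ax":0,"ay":0,"az":0,"claw":1},{"x":0,"y":0,"z":0,"ax":0,"ay":0,"az":0,"claw":1},{"x":0,"y":0,"z":0,"ax":0,"ay":0,"az":0,"claw":1},{"x":0,"y":0,"z":0,"ax":0,"ay":0,"az":0,"claw":1}]' 30
```

```text
time: 7.02
ee_pos: [0.534, -0.0328, 0.1097]
eef_rot: [1.0, -0.014, -0.002, 0.001]
ft_force: [-0.5, -1.0, 0.2]
width: 0.0654
time: 7.43
ee_pos: [0.5369, -0.0313, 0.1143]
eef_rot: [1.0, -0.013, 0.001, -0.0]
ft_force: [0.3, -0.1, 0.1]
width: 0.0395
time: 7.85
ee_pos: [0.5364, -0.0312, 0.1133]
eef_rot: [1.0, -0.012, 0.0, -0.0]
ft_force: [0.7, -0.7, 3.0]
width: 0.0218
```

```bash
python3 -m crank '[{"x":0,"y":0,"z":-0.01,"ax":0,"ay":0,"az":0,"claw":1},{"x":0,"y":0,"z":-0.025,"ax":0,"ay":0,"az":0,"claw":1},{"x":0,"y":0,"z":-0.045,"ax":0,"ay":0,"az":0,"claw":1},{"x":0,"y":0,"z":-0.065,"ax":0,"ay":0,"az":0,"claw":1},{"x":0,"y":0,"z":-0.085,"ax":0,"ay":0,"az":0,"claw":1}]'
python3 -m crank '[{"x":0,"y":0,"z":-0.015,"ax":0,"ay":0,"az":0,"claw":1},{"x":0,"y":0,"z":-0.025,"ax":0,"ay":0,"az":0,"claw":1},{"x":0,"y":0,"z":-0.035,"ax":0,"ay":0,"az":0,"claw":1},{"x":0,"y":0,"z":-0.035,"ax":0,"ay":0,"az":0,"claw":1},{"x":0,"y":0,"z":-0.035,"ax":0,"ay":0,"az":0,"claw":1}]'
python3 - <<'E'
from h import *
print(r.read_state()["ee_pos"]); c=camera("top"); im=c["color"]
# copper plate corners & spot
hsv=cv2.cvtColor(im,cv2.COLOR_BGR2HSV); m=cv2.inRange(hsv,(3,90,80),(20,255,255)); m[:160]=0;m[220:]=0;m[:,:110]=0;m[:,180:]=0
k,_=cv2.findContours(m,cv2.RETR_EXTERNAL,cv2.CHAIN_APPROX_NONE); k=max(k,key=cv2.contourArea); box=cv2.boxPoints(cv2.minAreaRect(k)); print(cv2.contourArea(k),box)
g=im[185:199,134:149].min(2); w=np.argwhere(g>150); 
gg=cv2.cvtColor(im,cv2.COLOR_BGR2HSV)[183:200,132:151]; mm=(gg[...,1]<60)|(gg[...,2]<90)
n,l,s,ce=cv2.connectedComponentsWithStats(mm.astype(np.uint8)); print([(s[i,4],ce[i]+[132,183]) for i in range(1,n)])
print(pix2(c,141.2,191.7,.063)); P=np.array([pix2(c,*b,.062) for b in box]);print(P)
E
```

```text
time: 8.27
ee_pos: [0.5357, -0.0315, 0.1993]
eef_rot: [1.0, -0.013, -0.0, 0.0]
ft_force: [0.7, -0.2, -1.8]
width: 0.0219
time: 8.68
ee_pos: [0.536, -0.0313, 0.2329]
eef_rot: [1.0, -0.012, -0.0, -0.0]
ft_force: [-0.1, 0.6, -1.8]
width: 0.0219
[ 0.53603264 -0.03125032  0.23286396]
696.0 [[126.21908 183.51628]
 [151.56616 170.1757 ]
 [164.27765 194.32756]
 [138.93057 207.66814]]
[(np.int32(49), array([140.67346939, 191.42857143])), (np.int32(12), array([132.66666667, 197.16666667]))]
[0.60955685 0.2395641  0.063     ]
[[0.62989781 0.27526873 0.062     ]
 [0.66018642 0.21506702 0.062     ]
 [0.60215532 0.18529188 0.062     ]
 [0.57210443 0.24523619 0.062     ]]
```

The probe is held and clear of the rest. The copper yaw comes out at about 27°, so I'll compute the tilted hover pose.

```bash
cat >> h.py <<'E'
def target(spot,yaw,h,tip=.0933,off=(0,0)):
    st=R.from_euler("ZY",[yaw,-20],degrees=True); T=st*R.from_euler("x",180,degrees=True); n=st.apply([0,0,1])
    return T,np.array(spot)+n*(h)-T.apply([off[0],off[1],tip])
def go(T,p):
    s=r.read_state(); C=R.from_quat(s["eef_rot"]); print("shift",C.inv().apply(p-s["ee_pos"]).round(4),"turn/2",((C.inv()*T).as_rotvec()/2).round(4),"p",p.round(4))
E
python3 - <<'E'
from h import *
T,p=target([.61,.24,.063],27,.03); print(T.as_matrix().round(3)); go(T,p); go(T,p+[0,0,.04])
E
```

```text
[[ 0.837  0.454  0.305]
 [ 0.427 -0.891  0.155]
 [ 0.342  0.    -0.94 ]]
shift [ 0.0304 -0.253   0.0534] turn/2 [ 0.0432  0.1714 -0.2456] p [0.5724 0.2209 0.1789]
shift [ 0.0304 -0.253   0.0134] turn/2 [ 0.0432  0.1714 -0.2456] p [0.5724 0.2209 0.2189]
```

```bash
python3 -m crank '[{"x":0.004,"y":-0.03,"z":0,"ax":0.009,"ay":0.034,"az":-0.049,"claw":1},{"x":0.008,"y":-0.06,"z":0,"ax":0.017,"ay":0.069,"az":-0.098,"claw":1},{"x":0.012,"y":-0.09,"z":0,"ax":0.026,"ay":0.103,"az":-0.147,"claw":1},{"x":0.016,"y":-0.12,"z":0,"ax":0.035,"ay":0.137,"az":-0.196,"claw":1},{"x":0.018,"y":-0.15,"z":0,"ax":0.043,"ay":0.171,"az":-0.246,"claw":1}]'
python3 -m crank '[{"x":0,"y":0,"z":0,"ax":0,"ay":0,"az":0,"claw":1},{"x":0,"y":0,"z":0,"ax":0,"ay":0,"az":0,"claw":1},{"x":0,"y":0,"z":0,"ax":0,"ay":0,"az":0,"claw":1},{"x":0,"y":0,"z":0,"ax":0,"ay":0,"az":0,"claw":1},{"x":0,"y":0,"z":0,"ax":0,"ay":0,"az":0,"claw":1}]'
python3 - <<'E'
from h import *
print(r.read_state()["joint_positions"].round(2)); T,p=target([.61,.24,.063],27,.03); go(T,p); go(T,p+[0,0,.04])
E
```

```text
time: 9.15
ee_pos: [0.5573, 0.1199, 0.2322]
eef_rot: [0.957, 0.233, 0.17, -0.041]
ft_force: [0.2, -0.3, -1.5]
width: 0.0217
time: 9.57
ee_pos: [0.5582, 0.1171, 0.2328]
eef_rot: [0.958, 0.229, 0.169, -0.04]
ft_force: [-0.6, -0.4, -0.9]
width: 0.0217
[-0.76 -0.07  0.5   1.92 -0.05  0.94  0.24]
shift [ 0.0377 -0.0861  0.071 ] turn/2 [ 0.0007  0.0004 -0.0006] p [0.5724 0.2209 0.1789]
shift [ 0.0514 -0.0861  0.0334] turn/2 [ 0.0007  0.0004 -0.0006] p [0.5724 0.2209 0.2189]
```

```bash
python3 -m crank '[{"x":0.012,"y":-0.03,"z":0.005,"ax":0,"ay":0,"az":0,"claw":1},{"x":0.022,"y":-0.06,"z":0.01,"ax":0,"ay":0,"az":0,"claw":1},{"x":0.034,"y":-0.086,"z":0.03,"ax":0,"ay":0,"az":0,"claw":1},{"x":0.038,"y":-0.086,"z":0.055,"ax":0,"ay":0,"az":0,"claw":1},{"x":0.038,"y":-0.086,"z":0.071,"ax":0,"ay":0,"az":0,"claw":1}]'
python3 -m crank '[{"x":0,"y":0,"z":0,"ax":0,"ay":0,"az":0,"claw":1},{"x":0,"y":0,"z":0,"ax":0,"ay":0,"az":0,"claw":1},{"x":0,"y":0,"z":0,"ax":0,"ay":0,"az":0,"claw":1},{"x":0,"y":0,"z":0,"ax":0,"ay":0,"az":0,"claw":1},{"x":0,"y":0,"z":0,"ax":0,"ay":0,"az":0,"claw":1}]'
python3 - <<'E'
from h import *
s=r.read_state(); T,p=target([.61,.24,.063],27,.03); go(T,p)
c=camera("wrist"); print("spot",proj(c,[.61,.24,.063]),"tip",proj(c,s["ee_pos"]+R.from_quat(s["eef_rot"]).apply([0,0,.0933])))
cv2.imwrite("pics/w3.png",cv2.resize(c["color"][80:280,156:356],None,fx=3,fy=3,interpolation=cv2.INTER_CUBIC)); cv2.imwrite("pics/w3f.png",c["color"])
E
```

```text
time: 9.98
ee_pos: [0.5723, 0.2242, 0.1776]
eef_rot: [0.957, 0.232, 0.169, -0.04]
ft_force: [-0.6, -1.3, -2.7]
width: 0.0218
time: 10.4
ee_pos: [0.5727, 0.2218, 0.1807]
eef_rot: [0.957, 0.23, 0.17, -0.041]
ft_force: [-0.6, 0.4, -1.4]
width: 0.0217
shift [-0.0012  0.0007  0.0015] turn/2 [ 0.0001 -0.001   0.    ] p [0.5724 0.2209 0.1789]
spot (np.float64(252.9740169509492), np.float64(188.59456786794695)) tip (np.float64(254.50591042034196), np.float64(197.18176203063024))
```

View pics/w3.png

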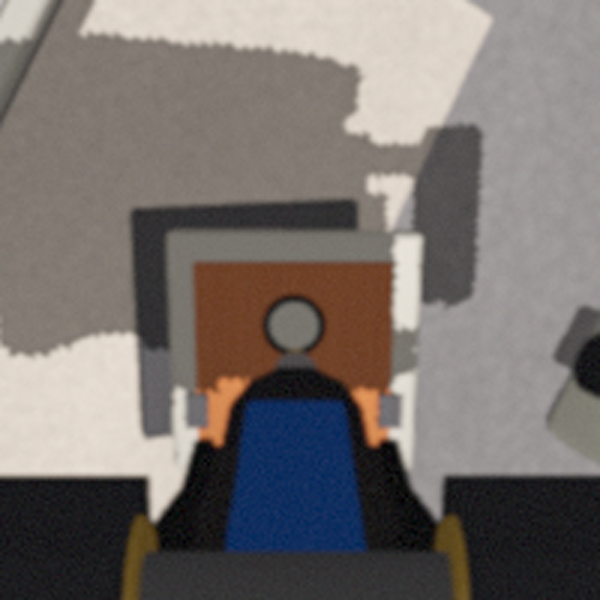

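```bash
python3 - <<'E'
from h import *
s=r.read_state(); c=camera("wrist"); T=R.from_quat(s["eef_rot"]); P=lambda x,y,z:proj(c,s["ee_pos"]+T.apply([x,y,.0933-z]))
print("nose edge",P(0,-.008,.014),P(0,-.008,.06)," collar",P(0,-.017,.060),P(0,-.017,.066),P(-.017,0,.066),P(.017,0,.066),"grip top/bot edges",P(-.011,-.011,.066),P(.011,-.011,.066))
cv2.imwrite("pics/w4.png",cv2.resize(c["color"][175:225,220:290],None,fx=11,fy=11,interpolation=cv2.INTER_NEAREST))
E
```

```text
nose edge (np.float64(254.4854166298731), np.float64(192.94338892846739)) (np.float64(254.56075213343246), np.float64(211.4478245289695))  collar (np.float64(254.56498352209016), np.float64(199.03891492760718)) (np.float64(254.57751872395855), np.float64(201.72934926793434)) (np.float64(229.5969871941618), np.float64(225.50803372653698)) (np.float64(279.5395571071443), np.float64(225.50190633517693)) grip top/bot edges (np.float64(238.16505109443278), np.float64(210.25288763556554)) (np.float64(270.9832374166141), np.float64(210.24952024025606))
```

View pics/w4.png

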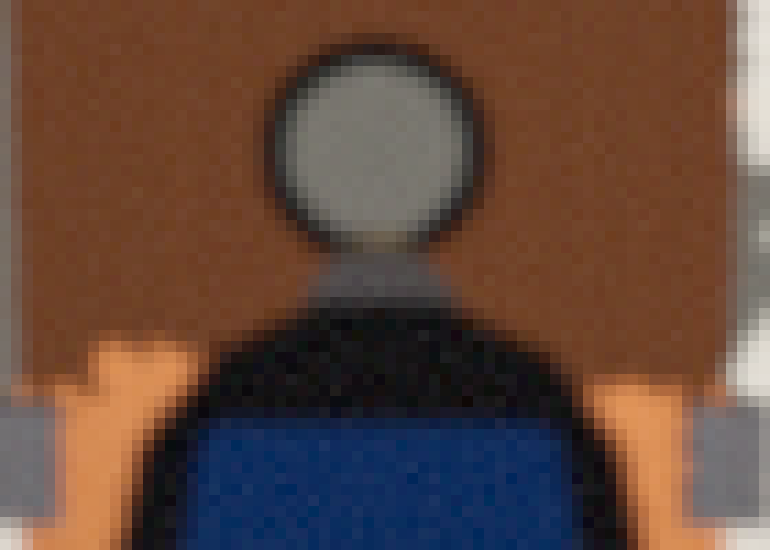

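The ring centre is at (253.9,188.0), matching the top-camera estimate. The collar, grip and tip all sit about 2.5 px low, so the probe is held about 2 mm towards tool +y. I'll allow for that.

```bash
python3 - <<'E'
from h import *
c=camera("wrist"); q=pix2(c,253.9,188.0,.063); print(q)
for h in(.030,.008,0): T,p=target(q,27,h,off=(0,.002)); go(T,p)
print(np.mean([r.read_state()["ft_force"] for _ in range(5)],0))
E
```

```text
[0.61013577 0.2410914  0.063     ]
shift [-0.0003 -0.0019  0.0011] turn/2 [ 0.0001 -0.0006  0.0003] p [0.5717 0.2237 0.1789]
shift [-0.0003 -0.0019  0.0231] turn/2 [ 0.0001 -0.0006  0.0003] p [0.5784 0.2271 0.1582]
shift [-0.0003 -0.0019  0.0311] turn/2 [ 0.0001 -0.0006  0.0003] p [0.5808 0.2284 0.1507]
[-0.41452711 -0.02586068 -1.72780426]
```

```bash
cat > f.py <<'E'
from h import *
import sys
T,p=target([.6101,.2411,.063],27,0,off=(0,.002)); s=r.read_state(); C=R.from_quat(s["eef_rot"])
f=[]; 
for _ in range(3): camera("top"); f.append(C.inv().apply(r.read_state()["ft_force"]))
s=r.read_state(); print("to face: ",C.inv().apply(p-s["ee_pos"]).round(4),"ftool",np.round(np.mean(f,0),2),np.round(f,1)[:,2], "turn/2",((C.inv()*T).as_rotvec()/2).round(4))
E
python3 -m crank '[{"x":0,"y":-0.002,"z":0.005,"ax":0,"ay":0,"az":0,"claw":1},{"x":0,"y":-0.002,"z":0.01,"ax":0,"ay":0,"az":0,"claw":1},{"x":0,"y":-0.002,"z":0.015,"ax":0,"ay":0,"az":0,"claw":1},{"x":0,"y":-0.002,"z":0.02,"ax":0,"ay":0,"az":0,"claw":1},{"x":0,"y":-0.002,"z":0.023,"ax":0,"ay":0,"az":0,"claw":1}]'
python3 f.py
```

```text
time: 10.97
ee_pos: [0.5782, 0.2274, 0.1565]
eef_rot: [0.958, 0.23, 0.168, -0.04]
ft_force: [-0.1, 0.4, -1.4]
width: 0.0218
to face:  [0.0004 0.0002 0.007 ] ftool [-0.89 -0.48  1.22] [1.4 1.6 0.7] turn/2 [0.0003 0.0006 0.0005]
```

```bash
python3 -m crank '[{"x":0,"y":0,"z":0.001,"ax":0,"ay":0,"az":0,"claw":1},{"x":0,"y":0,"z":0.002,"ax":0,"ay":0,"az":0,"claw":1},{"x":0,"y":0,"z":0.003,"ax":0,"ay":0,"az":0,"claw":1},{"x":0,"y":0,"z":0.004,"ax":0,"ay":0,"az":0,"claw":1},{"x":0,"y":0,"z":0.004,"ax":0,"ay":0,"az":0,"claw":1}]'
python3 f.py
python3 -m crank '[{"x":0,"y":0,"z":0.0005,"ax":0,"ay":0,"az":0,"claw":1},{"x":0,"y":0,"z":0.001,"ax":0,"ay":0,"az":0,"claw":1},{"x":0,"y":0,"z":0.002,"ax":0,"ay":0,"az":0,"claw":1},{"x":0,"y":0,"z":0.002,"ax":0,"ay":0,"az":0,"claw":1},{"x":0,"y":0,"z":0.002,"ax":0,"ay":0,"az":0,"claw":1}]'
python3 f.py
python3 -m crank '[{"x":0,"y":0,"z":0.0005,"ax":0,"ay":0,"az":0,"claw":1},{"x":0,"y":0,"z":0.001,"ax":0,"ay":0,"az":0,"claw":1},{"x":0,"y":0,"z":0.002,"ax":0,"ay":0,"az":0,"claw":1},{"x":0,"y":0,"z":0.002,"ax":0,"ay":0,"az":0,"claw":1},{"x":0,"y":0,"z":0.002,"ax":0,"ay":0,"az":0,"claw":1}]'
python3 f.py
python3 -c '
from h import *
c=camera("wrist"); cv2.imwrite("pics/w5.png",cv2.resize(c["color"][170:230,215:295],None,fx=10,fy=10,interpolation=cv2.INTER_NEAREST))'
```

```text
time: 11.53
ee_pos: [0.5795, 0.228, 0.1537]
eef_rot: [0.958, 0.23, 0.169, -0.04]
ft_force: [-0.8, -0.0, -1.6]
width: 0.0217
to face:  [0.0001 0.0002 0.0035] ftool [-0.47 -0.29  1.18] [0.7 1.6 1.2] turn/2 [0.0002 0.     0.0005]
time: 12.1
ee_pos: [0.5801, 0.2283, 0.1519]
eef_rot: [0.958, 0.23, 0.169, -0.04]
ft_force: [-0.3, 0.1, -1.4]
width: 0.022
to face:  [0.     0.0002 0.0015] ftool [-0.54 -0.07  1.36] [1.  1.5 1.6] turn/2 [0.0002 0.0001 0.0005]
time: 12.67
ee_pos: [0.5807, 0.2287, 0.1501]
eef_rot: [0.957, 0.23, 0.169, -0.04]
ft_force: [0.1, 0.1, -2.2]
width: 0.0221
to face:  [ 0.0001  0.0002 -0.0006] ftool [-0.54  0.16  1.49] [1.4 1.8 1.3] turn/2 [0.0002 0.     0.0005]
```

View pics/w5.png

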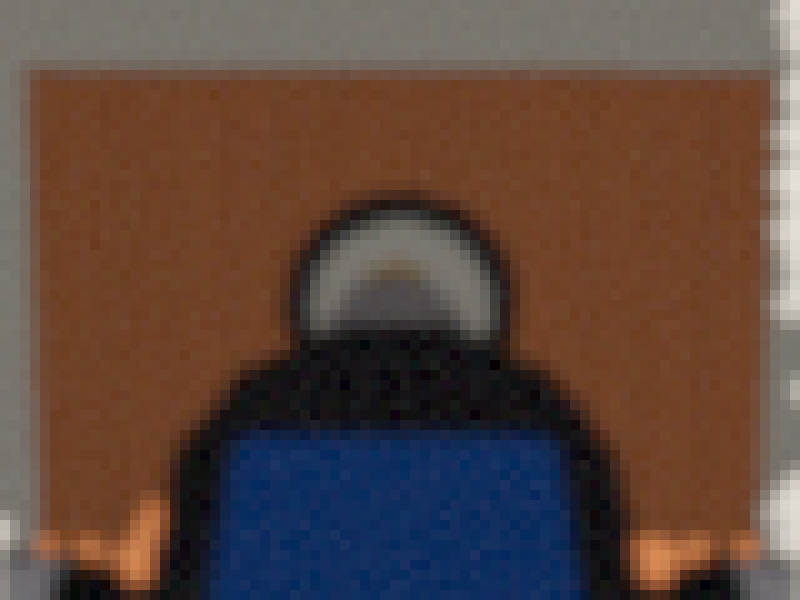

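The view shows the brass tip's near edge at row 262, and the ring centred at about (401,302). The tip is centred on the spot and not yet in contact, so I'll keep stepping in.

```bash

python3 -m crank '[{"x":0,"y":0,"z":0.0005,"ax":0,"ay":0,"az":0,"claw":1},{"x":0,"y":0,"z":0.001,"ax":0,"ay":0,"az":0,"claw":1},{"x":0,"y":0,"z":0.001,"ax":0,"ay":0,"az":0,"claw":1},{"x":0,"y":0,"z":0.001,"ax":0,"ay":0,"az":0,"claw":1},{"x":0,"y":0,"z":0.001,"ax":0,"ay":0,"az":0,"claw":1}]' >/dev/null; python3 f.py
python3 -m crank '[{"x":0,"y":0,"z":0.0005,"ax":0,"ay":0,"az":0,"claw":1},{"x":0,"y":0,"z":0.001,"ax":0,"ay":0,"az":0,"claw":1},{"x":0,"y":0,"z":0.001,"ax":0,"ay":0,"az":0,"claw":1},{"x":0,"y":0,"z":0.001,"ax":0,"ay":0,"az":0,"claw":1},{"x":0,"y":0,"z":0.001,"ax":0,"ay":0,"az":0,"claw":1}]'>/dev/null; python3 f.py
python3 -m crank '[{"x":0,"y":0,"z":0.0005,"ax":0,"ay":0,"az":0,"claw":1},{"x":0,"y":0,"z":0.001,"ax":0,"ay":0,"az":0,"claw":1},{"x":0,"y":0,"z":0.001,"ax":0,"ay":0,"az":0,"claw":1},{"x":0,"y":0,"z":0.001,"ax":0,"ay":0,"az":0,"claw":1},{"x":0,"y":0,"z":0.001,"ax":0,"ay":0,"az":0,"claw":1}]' >/dev/null; python3 f.py
```

```text
to face:  [ 0.      0.0002 -0.0015] ftool [-0.73 -0.47 -0.75] [-0.3 -1.  -1. ] turn/2 [ 0.0002 -0.0001  0.0005]
to face:  [ 0.0001  0.0002 -0.0025] ftool [-0.82 -0.1  -0.44] [-0.2 -1.  -0.1] turn/2 [ 0.0002 -0.      0.0005]
to face:  [ 0.0001  0.0002 -0.0035] ftool [-1.3   0.22 -0.91] [-0.7 -1.  -1. ] turn/2 [ 0.0002 -0.      0.0005]
```

Contact came at about -1.0 mm, where the force jumped by about 2 N. Another 3.5 mm should reach half travel.

```bash

python3 -m crank '[{"x":0,"y":0,"z":0.001,"ax":0,"ay":0,"az":0,"claw":1},{"x":0,"y":0,"z":0.002,"ax":0,"ay":0,"az":0,"claw":1},{"x":0,"y":0,"z":0.003,"ax":0,"ay":0,"az":0,"claw":1},{"x":0,"y":0,"z":0.0035,"ax":0,"ay":0,"az":0,"claw":1},{"x":0,"y":0,"z":0.0035,"ax":0,"ay":0,"az":0,"claw":1}]'; python3 f.py
python3 - <<'E'
from h import *
f=[]
for i in range(16):
    c=camera(["side","wrist","top"][i%3] if i<15 else "top"); s=r.read_state(); f.append(R.from_quat(s["eef_rot"]).inv().apply(s["ft_force"]))
print(np.mean(f,0).round(2),np.std(f,0).round(2),s["ee_pos"],s["width"],R.from_quat(s["eef_rot"]).apply([0,0,1]))
w=camera("wrist"); a=cv2.resize(w["color"][170:230,215:295],None,fx=8,fy=8,interpolation=cv2.INTER_NEAREST); cv2.imwrite("pics/w6.png",a)
cv2.imwrite("pics/top6.png",camera("top")["color"])
E
```

```text
time: 14.98
ee_pos: [0.5828, 0.2297, 0.144]
eef_rot: [0.957, 0.23, 0.169, -0.04]
ft_force: [-0.4, -0.4, 2.0]
width: 0.0215
to face:  [ 0.      0.0002 -0.007 ] ftool [-0.89 -0.6  -1.9 ] [-2.4 -1.8 -1.6] turn/2 [ 0.0002 -0.      0.0004]
[-1.03 -0.3  -1.81] [0.58 0.54 0.37] [0.58274375 0.22963133 0.14401969] 0.021596592806981334 [ 0.30496015  0.15494104 -0.93967685]
```

View pics/w6.png

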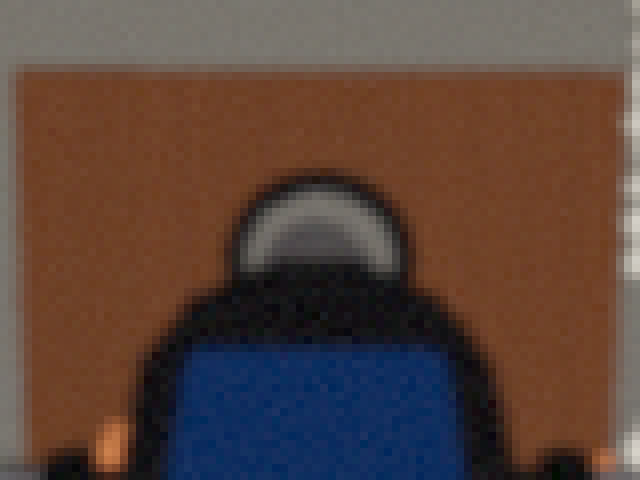

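View pics/top6.png

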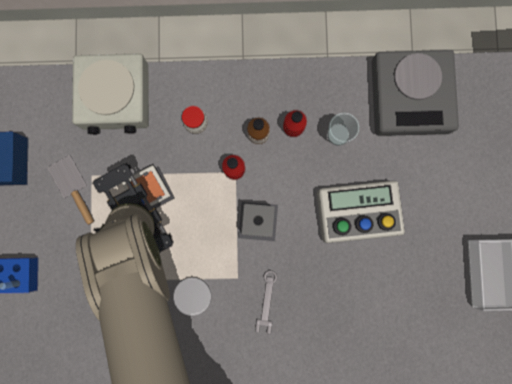

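```bash
python3 -c '
from bench import r,close_job
s=r.read_state(); print(s["time"],s["ee_pos"],s["width"],s["ft_force"]); print(close_job())'
```

```text
16.0333 [0.58276113 0.2296388  0.14403504] 0.02142288268577995 [-0.46544476 -0.34861294  1.3440603 ]
the job is handed in; nothing more can be done
None
```

I finished the job and handed it in at 16.0 s, still holding the probe pressed on the copper sample's white spot.

- **Keys:** I pressed green first, then blue, each all the way down (6.8 and 6.9 N). The yellow key was not pressed. I did not check the gauge's display for a response.
- **Probe:** I lifted it out of the rest and tilted it 20° to match the sample. The tool axis is square to the face to well under 1°, taking the stated 20° tilt and the measured 27° stand yaw. The probe sat about 2 mm off-centre in the grip, and I corrected for that.
- **Position:** Just before contact, the close-up view showed the tip centred on the spot. In the last close-up the tip is hidden behind the nose, but the nose is still centred across the ring.
- **Pressure:** Travel past contact gives about 6 mm of tip compression. The force rise of about 3.15 N gives about 6.6 mm, so the two differ slightly, within sensor noise. Half-way is 6 mm and the stop is 12 mm.
- **Surroundings:** The last top view shows the bottle, beaker, jar and red look-alikes where they started.

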